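# Roll down a glued panel and clear the glue pots

## Task

Finish this glue-up: lay the loose wooden panel flat on the white backing board, inside the low cleats of the gluing board, and let go; then take the press roller and roll the panel down from the stop-bar end to the open end, the drum square across the panel and turning, under a firm steady push of about 10 N. Put the roller back, standing on its steel plate, and nest all the white glue pots upright into one stack in the grey wash tray. Do the panel before the rolling (the pots may be done at any time), never lean on the panel with more than about 4 kg, and leave all other things on the table where they are.

Things in the scene. Friction and masses are not known exactly. Their poses are not given: they have to be found in the camera images.
- jig_bed (a point): Gluing board, fixed, place and yaw vary: plywood base 210 x 110 x 12 mm, on its middle a white backing board 156 x 66 x 6 mm, round that low dark wooden cleats rising 4 mm above the backing board. This point: middle of the backing board's top, 18 mm above the table. x runs along its length from the stop-bar end (-x) to the open end (+x), y across, z up.
- jig_stop (a point): Middle of the stop bar's top on the gluing board, 22 mm above the table: a bar 86 mm wide across the -x end, inner face at x = -78 mm of jig_bed. The open end has only two short corner cleats (inner faces at x = +78 mm). Along each long side two cleats (inner faces at y = +-33 mm, |x| from 48 to 78 mm) leave the middle 96 mm open for fingers.
- panel_mid (a point): Loose wooden panel 150 (x) x 60 (y) x 8 (z) mm, 90 g, lying flat on the table at first; this point is its centre, 4 mm above its underside. Both ends and both faces are alike. Grip it across its 60 mm width near its middle. In place, its centre is 4 mm above jig_bed and it has 3 mm of play to the cleats all round.
- roller_grip (a point): Press roller, loose, 0.5 kg: middle of its upright wooden handle, 85 mm above the drum's underside. Handle: 24 mm thick (x), 60 wide (y), from 58 to 110 mm above the drum's underside; x is the rolling direction, z up it. Under it a fork 52 x 92 mm, and wire feet 42 mm before and behind the axle on which it may lean, up to 9 degrees, when let go. Grip across the 24 mm, from above, so it cannot tip.
- drum: Rubber drum of the roller, 44 mm in diameter and 70 mm long; origin at its centre, y along its axle (x and z turn with it). It turns freely and is sprung: pushed up into the fork it yields up to 4 mm, with 3 N at once and 3 N more for each mm; past 4 mm it is rigid.
- plate_top (a point): Square steel plate, the roller's parking place, 150 x 150 x 6 mm, fixed; place and yaw vary, to the robot's left or right. This point: middle of its top, 6 mm above the table.
- tray_in (a point): Grey wash tray, fixed, 150 (x) x 140 (y) mm outside, walls 4 mm thick and 18 mm high; its place and yaw vary, also from left to right. This point is the middle of its inner floor, 4 mm above the table.
- pot1_mid (a point): White glue pot, one of up to four alike (absent: None), 48 mm high, 70 g, upright on the table at first. This point: on its axis, 24 mm above its underside; z to its mouth. Foot 54 mm across, widening to 59 mm at 23 mm up, then stepping out to a straight rim band 67 mm across from 26 mm up to the top; wall 2 mm. Its floor is 26 mm up, so a pot nested in it stands 26 mm higher, with 2 mm of play all round.
- pot2_mid (a point): White glue pot, one of up to four alike (absent: None), 48 mm high, 70 g, upright on the table at first. This point: on its axis, 24 mm above its underside; z to its mouth. Foot 54 mm across, widening to 59 mm at 23 mm up, then stepping out to a straight rim band 67 mm across from 26 mm up to the top; wall 2 mm. Its floor is 26 mm up, so a pot nested in it stands 26 mm higher, with 2 mm of play all round.
- pot3_mid (a point): White glue pot, one of up to four alike (absent: None), 48 mm high, 70 g, upright on the table at first. This point: on its axis, 24 mm above its underside; z to its mouth. Foot 54 mm across, widening to 59 mm at 23 mm up, then stepping out to a straight rim band 67 mm across from 26 mm up to the top; wall 2 mm. Its floor is 26 mm up, so a pot nested in it stands 26 mm higher, with 2 mm of play all round.
- pot4_mid (a point): White glue pot, one of up to four alike (absent: None), 48 mm high, 70 g, upright on the table at first. This point: on its axis, 24 mm above its underside; z to its mouth. Foot 54 mm across, widening to 59 mm at 23 mm up, then stepping out to a straight rim band 67 mm across from 26 mm up to the top; wall 2 mm. Its floor is 26 mm up, so a pot nested in it stands 26 mm higher, with 2 mm of play all round.
- eraser: Bystander: white eraser block 42 x 30 x 20 mm, beside the gluing board; origin under its middle.
- tape: Bystander: roll of tape 48 mm across, 18 mm high; origin under its middle.
- jar: Bystander: small closed jar 48 mm across, 60 mm high; origin under its middle.
- tin: Bystander: small closed tin 50 mm across, 45 mm high; origin under its middle.
Mind the look-alikes: they are no part of the job. Of the things that look like the part that bears panel_mid, take the one that is farthest from the robot's base at the start.

How it is judged (in metres and radians):
On the way, in this order (a step that is already met when the one before it is completed fails the run):
1. The panel lies flat on the backing board inside the cleats, let go (x of panel_mid in the frame of jig_bed between -0.006 and 0.006 m and y of panel_mid in the frame of jig_bed between -0.006 and 0.006 m and z of panel_mid in the frame of jig_bed between 0.001 and 0.007 m and angle between the x axis of panel_mid and the x axis of jig_bed, either way round below 0.08 rad and angle between panel_mid's own z axis and vertical below 0.06 rad and contact force between the fingers and panel below 0.3 N and linear speed of panel below 0.02 m/s), for 0.2 s.
2. The drum turns while pressed on the panel with more than 4 N, at the stop-bar end, square to it and over its whole width (contact force between drum and panel above 4 N and angular speed of drum above 0.3 rad/s and x of drum in the frame of jig_bed between -0.072 and -0.043 m and y of drum in the frame of jig_bed between -0.015 and 0.015 m and angle between the y axis of drum and the y axis of jig_bed, either way round below 0.2 rad and x of panel_mid in the frame of jig_bed between -0.006 and 0.006 m and y of panel_mid in the frame of jig_bed between -0.006 and 0.006 m and z of panel_mid in the frame of jig_bed between 0.001 and 0.007 m and angle between the x axis of panel_mid and the x axis of jig_bed, either way round below 0.08 rad and angle between panel_mid's own z axis and vertical below 0.06 rad), for 0.1 s.
3. The drum turns while pressed on the panel with more than 4 N, before the middle, square to it and over its whole width (contact force between drum and panel above 4 N and angular speed of drum above 0.3 rad/s and x of drum in the frame of jig_bed between -0.043 and -0.015 m and y of drum in the frame of jig_bed between -0.015 and 0.015 m and angle between the y axis of drum and the y axis of jig_bed, either way round below 0.2 rad and x of panel_mid in the frame of jig_bed between -0.006 and 0.006 m and y of panel_mid in the frame of jig_bed between -0.006 and 0.006 m and z of panel_mid in the frame of jig_bed between 0.001 and 0.007 m and angle between the x axis of panel_mid and the x axis of jig_bed, either way round below 0.08 rad and angle between panel_mid's own z axis and vertical below 0.06 rad), for 0.1 s.
4. The drum turns while pressed on the panel with more than 4 N, at the middle, square to it and over its whole width (contact force between drum and panel above 4 N and angular speed of drum above 0.3 rad/s and x of drum in the frame of jig_bed between -0.015 and 0.015 m and y of drum in the frame of jig_bed between -0.015 and 0.015 m and angle between the y axis of drum and the y axis of jig_bed, either way round below 0.2 rad and x of panel_mid in the frame of jig_bed between -0.006 and 0.006 m and y of panel_mid in the frame of jig_bed between -0.006 and 0.006 m and z of panel_mid in the frame of jig_bed between 0.001 and 0.007 m and angle between the x axis of panel_mid and the x axis of jig_bed, either way round below 0.08 rad and angle between panel_mid's own z axis and vertical below 0.06 rad), for 0.1 s.
5. The drum turns while pressed on the panel with more than 4 N, past the middle, square to it and over its whole width (contact force between drum and panel above 4 N and angular speed of drum above 0.3 rad/s and x of drum in the frame of jig_bed between 0.015 and 0.043 m and y of drum in the frame of jig_bed between -0.015 and 0.015 m and angle between the y axis of drum and the y axis of jig_bed, either way round below 0.2 rad and x of panel_mid in the frame of jig_bed between -0.006 and 0.006 m and y of panel_mid in the frame of jig_bed between -0.006 and 0.006 m and z of panel_mid in the frame of jig_bed between 0.001 and 0.007 m and angle between the x axis of panel_mid and the x axis of jig_bed, either way round below 0.08 rad and angle between panel_mid's own z axis and vertical below 0.06 rad), for 0.1 s.
6. The drum turns while pressed on the panel with more than 4 N, at the open end, square to it and over its whole width (contact force between drum and panel above 4 N and angular speed of drum above 0.3 rad/s and x of drum in the frame of jig_bed between 0.043 and 0.072 m and y of drum in the frame of jig_bed between -0.015 and 0.015 m and angle between the y axis of drum and the y axis of jig_bed, either way round below 0.2 rad and x of panel_mid in the frame of jig_bed between -0.006 and 0.006 m and y of panel_mid in the frame of jig_bed between -0.006 and 0.006 m and z of panel_mid in the frame of jig_bed between 0.001 and 0.007 m and angle between the x axis of panel_mid and the x axis of jig_bed, either way round below 0.08 rad and angle between panel_mid's own z axis and vertical below 0.06 rad), for 0.1 s.
At the end, for the whole second after the job is handed in: Panel flat on the backing board inside the cleats (6 mm, 0.08 rad); roller standing on its plate (drum within 60 mm of its middle each way); all pots upright, at rest, fully nested (6 mm) in one stack in the tray, axes within 8 mm (x of panel_mid in the frame of jig_bed between -0.006 and 0.006 m and y of panel_mid in the frame of jig_bed between -0.006 and 0.006 m and z of panel_mid in the frame of jig_bed between 0.001 and 0.007 m and angle between the x axis of panel_mid and the x axis of jig_bed, either way round below 0.08 rad and angle between panel_mid's own z axis and vertical below 0.06 rad and x of drum in the frame of plate_top between -0.06 and 0.06 m and y of drum in the frame of plate_top between -0.06 and 0.06 m and z of drum in the frame of plate_top between 0.015 and 0.03 m and angle between roller_grip's own z axis and vertical below 0.3 rad and x of pot1_mid in the frame of tray_in between -0.065 and 0.065 m and y of pot1_mid in the frame of tray_in between -0.06 and 0.06 m and angle between each of pot1_mid, pot2_mid, pot3_mid, pot4_mid's own z axis and vertical below 0.1 rad and linear speed of each of pot1, pot2, pot3, pot4 below 0.03 m/s and (z of pot1_mid in the frame of tray_in between 0.018 and 0.03 m or z of pot1_mid in the frame of tray_in between 0.044 and 0.056 m or z of pot1_mid in the frame of tray_in between 0.07 and 0.082 m or z of pot1_mid in the frame of tray_in between 0.096 and 0.108 m) and horizontal distance between pot1_mid and pot2_mid below 0.008 m and horizontal distance between each of pot1_mid, pot2_mid and pot3_mid below 0.008 m and horizontal distance between each of pot1_mid, pot2_mid, pot3_mid and pot4_mid below 0.008 m and x of pot2_mid in the frame of tray_in between -0.065 and 0.065 m and y of pot2_mid in the frame of tray_in between -0.06 and 0.06 m and (z of pot2_mid in the frame of tray_in between 0.018 and 0.03 m or z of pot2_mid in the frame of tray_in between 0.044 and 0.056 m or z of pot2_mid in the frame of tray_in between 0.07 and 0.082 m or z of pot2_mid in the frame of tray_in between 0.096 and 0.108 m) and x of pot3_mid in the frame of tray_in between -0.065 and 0.065 m and y of pot3_mid in the frame of tray_in between -0.06 and 0.06 m and (z of pot3_mid in the frame of tray_in between 0.018 and 0.03 m or z of pot3_mid in the frame of tray_in between 0.044 and 0.056 m or z of pot3_mid in the frame of tray_in between 0.07 and 0.082 m or z of pot3_mid in the frame of tray_in between 0.096 and 0.108 m) and x of pot4_mid in the frame of tray_in between -0.065 and 0.065 m and y of pot4_mid in the frame of tray_in between -0.06 and 0.06 m and (z of pot4_mid in the frame of tray_in between 0.018 and 0.03 m or z of pot4_mid in the frame of tray_in between 0.044 and 0.056 m or z of pot4_mid in the frame of tray_in between 0.07 and 0.082 m or z of pot4_mid in the frame of tray_in between 0.096 and 0.108 m)); the robot touches nothing.
It fails at once if The panel is pressed with more than 40 N by the drum (contact force between drum and panel above 40 N).
It fails at once if A bystander (eraser, tape, jar or tin) is shoved more than 40 mm or knocked over (distance of any of eraser, tape, jar, tin from where it was at the start of the episode above 0.04 m or angle between any of tape, jar, tin's own z axis and vertical above 0.7 rad).
Of pot1, pot2, pot3, pot4 only 2 to 4 are there at a start; the rules pass over those that are not, and their reading is None.
At some moment in a run one of pot1, pot2, pot3, pot4 may be knocked a few centimetres aside while the robot is not near it.
It also fails if it takes over 210 s, if anything falls off the work surface, if the arm or the gripper's body presses on something with over 40 N, if the wrist force passes 120 N, or if a joint passes its speed limit or range.

## Robot

A 6-joint arm with a two-finger parallel gripper is mounted at the origin on the work surface. World frame = base frame: x ahead of the robot, y to its left, z up, the work surface at z = 0. Lengths are in mm, angles in rad, forces in N, time in s.
With the tool pointing down it reaches from about 400 to 825 mm from the base axis. Payload 7 kg.
Tool frame: the origin (TCP) lies midway between the tips of the shut fingers; the grasp point (between the pads) lies 19 mm behind it; z points along the fingers, y is the line along which they close (so a half turn about z gives the same grasp; the last joint's range is limited). The gripper opens to 88 mm and grips with 3 to 60 N. Pads are 19 mm wide; open, the fingers measure 130 mm over their backs; the gripper's body (78 mm by 193 mm) begins 47 mm behind the grasp point.
Start: joints at [1.442, 0.359, 0.012, 0, -1.224, -0.288], TCP at [273.27, 617.186, 226.561] pointing down, gripper open.
Joint ranges: [-3.07, 3.07], [-1.43, 2.12], [-1.02, 1.25], [-3.03, 1.67], [-3.05, -0], [-3.03, 3.03]. Speed limits (rad/s): [2.39, 2.39, 3.01, 3.14, 3.14, 3.14].

## Interface

Orientations are given as a rotation vector (axis times angle).
In Python, from plant import arm, optics gives the robot as it stands.
- The arm moves only by the tool apply_moves, never from a script. Its argument "steps" is a list of rows, each a list of 3 entries, a list of its own where there are three numbers: the finger opening in cm, from 0 to 8.76, then the shift along the tool's x, y, z in cm, then the turn about the tool's z in rad. In form: [[hand, [dx, dy, dz], roll], ...]. A call has 1 to 12 rows; each row shifts and turns the commanded pose from where the row before left it, along the tool's axes as they then stand; what a row does not reach is not made up. A row lasts 1/8 s, in which the tool goes at most 62.5 mm and 10.7 degrees, less where a joint would pass 70% of its speed; a pose out of reach is approached as far as the arm can. A call is refused whole if a number of a shift passes 6.25 or a number of a turn 0.188, either way. A call with a gripper value outside its range is refused whole. The fingers move at their own pace and stop on an object; the grip force is fixed at half the most. Time passes only in rows, so rows that do not move let the fingers close. It gives the time, the measured TCP pose, the force, the opening and the grip force at its end, in the units of the state.
- arm.read_state(): the state, without advancing time (a new reading comes with each control period).
- optics.capture(name): name is "scene" or "top" or "wrist"; returns a dict with "pixels" (480x640x3 uint8, red, green, blue), "z_map" (480x640 float32, mm along the optical axis (not along the pixel's ray), 0 where there is no reading), "mtx" (3x3 intrinsics, pixels), "dist_coeffs" ([k1, k2, p1, p2, k3] as OpenCV has them; the pictures are not rectified), "view" (4x4, takes a point from world to camera coordinates); the wrist camera has in their place "tool_from_camera" (4x4, takes a point from camera to tool coordinates, whose origin is the TCP and whose axes are the flange's). Camera axes: x right, y down, z forward; pixel columns grow to the right and rows downward; lengths in mm; the calibration is good to about 2 mm. A picture is of the moment at which its call begins: read the wrist's pose just before it.
- arm.close_job(): hands the job in; it is judged then, once.
The state is a dict: "clock": time; "joints": joint angles; "joint_vel": joint speeds; "effort": joint torques, N m; "eef_pos": TCP position; "ee_rot": TCP orientation; "force": force on the tool from outside, world axes, zero at the start; "ft_torque": the same for the moment, N m; "opening": opening from 0.0 (shut) to 1.0 (fully open); "finger_force": force on a finger pad.
Only numpy, scipy, OpenCV 4.12 (cv2) and the standard library are available. Lean on these libraries where they do the work, as an engineer would, in place of code of your own. Each camera call takes 0.05 s, during which the arm holds its last target. There are 200 camera calls.

## Working session

There is one attempt and no reset: what is moved stays moved. The work goes in short steps, Python scripts to look and compute and a tool call to move; the robot and the scene stay as the last step left them, time stands still between calls to the robot, and variables do not carry over. Pictures are saved under pics/ and viewed, at most 14 in all, crops included, and the job is handed in when it is done.

Besides the shell and the picture viewer there is one more tool, called after "Request:" as name(argument=value, ...), one argument or row to a line, values as JSON. apply_moves: Moves the arm, as the interface text tells. Its arguments: {"type":"object","properties":{"steps":{"type":"array"}},"required":["steps"]}

```bash
mkdir -p pics; ls
cat > h.py <<'E'
import numpy as np, cv2
from scipy.spatial.transform import Rotation as R
from plant import arm, optics
def T():
    s=arm.read_state(); M=np.eye(4); M[:3,:3]=R.from_rotvec(s['ee_rot']).as_matrix(); M[:3,3]=s['eef_pos']; return M
def cloud(name):
    Tw=T(); c=optics.capture(name)
    C=Tw@c['tool_from_camera'] if name=='wrist' else np.linalg.inv(c['view'])
    v,u=np.mgrid[0:480,0:640]; p=np.stack([u.ravel(),v.ravel()],1).astype(np.float64)
    n=cv2.undistortPoints(p[:,None],c['mtx'],np.array(c['dist_coeffs']))[:,0]
    z=c['z_map'].reshape(-1).astype(float)
    P=np.c_[n*z[:,None],z]@C[:3,:3].T+C[:3,3]; P[z==0]=np.nan
    return c,P.reshape(480,640,3),C
def save(c,n): cv2.imwrite('pics/'+n,c['pixels'][:,:,::-1])
E
python3 - <<'E'
from h import *
s=arm.read_state(); print(s)
for n in('top','scene'):
    c,P,C=cloud(n); save(c,n+'0.png'); np.savez('/tmp/'+n,P=P,C=C,mtx=c['mtx'],d=c['dist_coeffs'],px=c['pixels'])
    print(n,C.round(2))
print(optics.capture('wrist')['tool_from_camera'])
E
```

```text
pics
{'clock': 0.0, 'joints': array([ 1.44211758e+00,  3.59399807e-01,  1.10196528e-02, -3.71015500e-04,
       -1.22410511e+00, -2.88095965e-01]), 'joint_vel': array([-9.61125264e-04,  3.20030778e-05, -2.13567559e-04,  4.37707858e-04,
        1.47384463e-04,  3.39026467e-04]), 'effort': array([ 1.20999443e-04, -5.82718849e+01,  2.93053758e+01,  6.99712381e+00,
        7.01902361e-03, -1.49023922e-04]), 'eef_pos': array([273.06762437, 616.73542966, 225.59351815]), 'ee_rot': array([ 3.07191146e+00, -6.49780308e-01, -3.34784502e-04]), 'force': array([-0.16552249,  0.06636069, -0.37193094]), 'ft_torque': array([ 0.01906327, -0.04184031, -0.03519324]), 'finger_force': 0.0, 'opening': 0.9985622095690665}
top [[ 0.00000e+00 -9.90000e-01  1.20000e-01  3.36150e+02]
 [-1.00000e+00 -0.00000e+00 -0.00000e+00 -6.84000e+00]
 [ 0.00000e+00 -1.20000e-01 -9.90000e-01  1.09768e+03]
 [ 0.00000e+00  0.00000e+00  0.00000e+00  1.00000e+00]]
scene [[-4.3000e-01  7.8000e-01 -4.6000e-01  9.0858e+02]
 [ 9.0000e-01  3.6000e-01 -2.3000e-01  2.3069e+02]
 [-1.0000e-02 -5.2000e-01 -8.6000e-01  9.5234e+02]
 [ 0.0000e+00  0.0000e+00  0.0000e+00  1.0000e+00]]
[[ 1.47384740e-04 -9.54513843e-01 -2.98166569e-01  8.02400203e+01]
 [ 9.99999882e-01  2.39085768e-06  4.86649516e-04  1.14910932e-02]
 [-4.63800826e-04 -2.98166605e-01  9.54513730e-01 -1.58211884e+02]
 [ 0.00000000e+00  0.00000000e+00  0.00000000e+00  1.00000000e+00]]
```

View pics/top0.png

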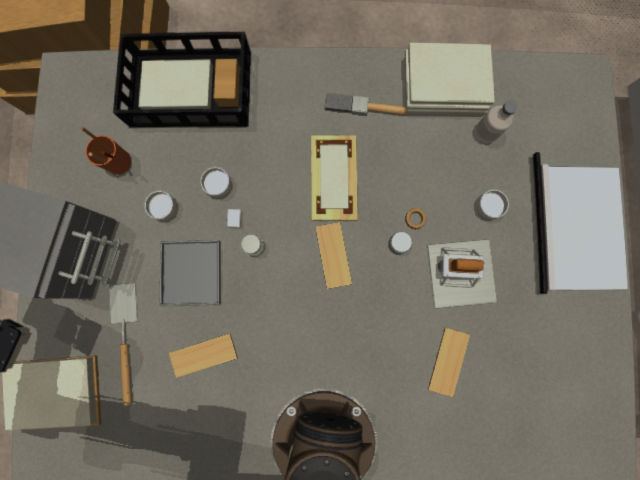

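View pics/scene0.png

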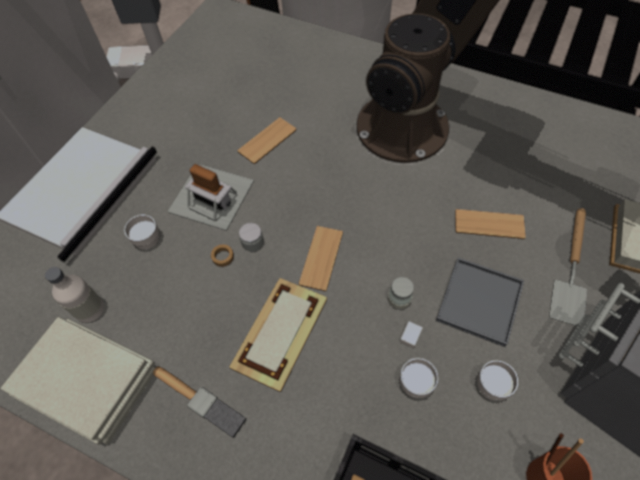

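The top view shows the board at (334,177), tray (190,273), plate with roller (463,273), pots at (216,182), (161,206) and (493,205), and panels at (334,255), (203,355) and (449,362).

```bash
cat > m0.py <<'E'
from h import *
d=np.load('/tmp/top.npz');P=d['P'];px=d['px']
def at(u,v,r=2): return np.nanmedian(P[v-r:v+r+1,u-r:u+r+1].reshape(-1,3),0).round(1)
for n,u,v in [('panA',334,255),('panB',203,355),('panC',449,362),('table',300,300),('plate',440,255),('tray',190,273),('bed',334,177)]: print(n,at(u,v))
def rect(n,u,v,w,h,lo,hi):
    q=P[v-h:v+h,u-w:u+w].reshape(-1,3); q=q[(q[:,2]>lo)&(q[:,2]<hi)]
    (cx,cy),(a,b),th=cv2.minAreaRect(q[:,:2].astype(np.float32)); print(n,(round(cx,1),round(cy,1)),(round(a),round(b)),round(th,1),len(q),q.mean(0).round(1))
rect('panA',334,255,24,36,4,14)
rect('panB',203,355,40,28,4,14);rect('panC',449,362,28,40,4,14)
rect('board',334,177,35,50,7,30)
rect('tray',190,273,38,40,9,30)
rect('pot1',216,182,22,20,38,60);rect('pot2',161,206,20,20,38,60);rect('pot3',493,205,20,20,38,60)
rect('handle',463,268,30,25,80,150);rect('fork',463,268,40,30,40,150)
rect('plate',463,273,40,40,3,10)
rect('eraser',234,218,12,14,10,30);rect('jar?',252,244,16,18,30,80);rect('jar2',401,243,16,16,25,80)
im=np.hstack([cv2.resize(px[125:230,290:380],(400,466),interpolation=2),cv2.resize(px[235:310,420:505],(400,466),interpolation=2)])
cv2.imwrite('pics/crop0.png',im[:,:,::-1])
E
python3 m0.py
```

```text
panA [432.  -24.2   9.1]
panB [197.8 278.6   9.1]
panC [ 184.3 -291.5    8.6]
table [326.5  55.2   1.5]
plate [ 433.3 -275.5    7.6]
tray [387.9 317.1   3.8]
bed [617.8 -23.4  19.1]
panA (435.0, -24.5) (110, 168) 89.1 1737 [435.4 -22.2   8.4]
panB (197.9, 281.3) (126, 187) 1.5 1679 [197.6 278.4   8.1]
panC (185.7, -292.0) (130, 183) 88.8 1838 [ 185.6 -291.2    8.4]
board (613.3, -24.6) (225, 113) 0.6 3911 [615.5 -22.3  16.7]
tray (389.0, 314.7) (152, 142) 2.4 549 [391.2 320.9  16.2]
pot1 (600.8, 255.7) (68, 64) 75.8 157 [602.3 256.6  45.8]
pot2 (544.1, 385.5) (65, 64) 64.6 168 [545.1 386.4  45.4]
pot3 (550.7, -396.0) (64, 66) 2.2 188 [ 551.  -397.5   45.9]
handle (404.3, -311.9) (61, 24) 86.6 376 [ 403.3 -308.8  112.4]
fork (403.1, -313.7) (92, 71) 88.1 997 [ 402.6 -307.3   82.3]
plate (393.5, -331.1) (194, 189) 89.5 2861 [ 385.  -327.6    6.4]
eraser (518.7, 213.9) (28, 42) 88.7 219 [519. 213.  20.]
jar? (452.0, 164.5) (45, 44) 20.8 349 [451.3 163.6  56.1]
jar2 (460.0, -176.1) (47, 46) 79.7 372 [ 459.4 -175.2   44.1]
```

View pics/crop0.png

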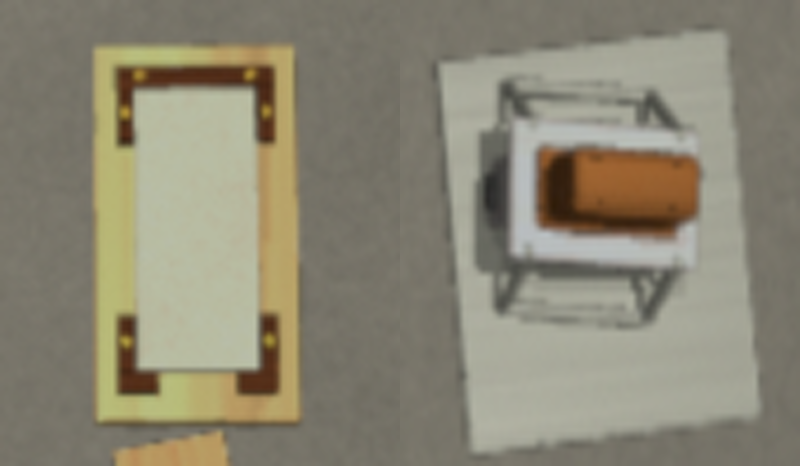

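Request:
apply_moves(
  steps=[
    [8.76, [2.5, 0, 0], 0.165],
    [8.76, [2.5, 0, 0], 0.165],
    [8.76, [0, 0, 0], 0.165],
    [8.76, [0, 0, 0], 0.165],
    [8.76, [0, 0, 0], 0.165],
    [8.76, [0, 0, 0], 0.165],
    [8.76, [0, 0, 0], 0.165],
    [8.76, [0, 0, 0], 0],
  ],
)

```text
clock: 1.15
eef_pos: [316.9, 593.2, 226.2]
ee_rot: [2.221, -2.221, 0.0]
force: [-0.1, -0.5, 1.0]
opening: 0.997
finger_force: 0.0
```

```bash
cat >> h.py <<'E'
def pose():
    M=T(); return np.r_[M[:3,3],np.degrees(np.arctan2(M[1,0],M[0,0]))]
def to(x,y,z,yaw=None):
    M=T(); d=np.array([x,y,z])-M[:3,3]; y0=np.arctan2(M[1,0],M[0,0])
    if yaw is not None:
        # shift given in axes after the turn
        r=y0-np.radians(yaw); Rm=M[:3,:3]@R.from_rotvec([0,0,r]).as_matrix()
    else: r=0; Rm=M[:3,:3]
    print('to',(x,y,z,yaw),'turn',round(r,3),'then cm',(Rm.T@d/10).round(2),'pose',pose().round(1),'t',round(arm.read_state()['clock'],1))
def circ(P,c,lo,hi,rad=33.5,w=50):
    q=P.reshape(-1,3); q=q[(q[:,2]>lo)&(q[:,2]<hi)&(np.hypot(q[:,0]-c[0],q[:,1]-c[1])<w)]
    from scipy.optimize import least_squares
    hull=cv2.convexHull(q[:,:2].astype(np.float32))[:,0]
    f=least_squares(lambda p:np.hypot(hull[:,0]-p[0],hull[:,1]-p[1])-p[2],[*q[:,:2].mean(0),rad],loss='soft_l1')
    return f.x.round(1),len(q),np.median(q[:,2]).round(1)
E
python3 - <<'E'
from h import *
d=np.load('/tmp/top.npz');P=d['P']
for c in [(601,256),(545,386),(551,-397)]: print(circ(P,c,35,60))
q=P[230:300,40:130].reshape(-1,3); print('toaster',np.nanpercentile(q,[2,98],axis=0).round(0))
q=P[150:295,532:550].reshape(-1,3); print('bar',np.nanpercentile(q,[2,98],axis=0).round(0))
to(545,386,230,-90)
E
```

```text
(array([601.2, 255.2,  33.5]), 184, np.float64(45.5))
(array([544.3, 385. ,  33.1]), 203, np.float64(44.7))
(array([ 551.1, -396.5,   32.9]), 208, np.float64(45.4))
toaster [[326. 470.  -3.]
 [479. 556. 220.]]
bar [[ 346. -552.   -1.]
 [ 691. -502.   42.]]
to (545, 386, 230, -90) turn 0.0 then cm [ 20.72 -22.81  -0.37] pose [316.9 593.2 226.2 -90. ] t 1.1
```

Request:
apply_moves(
  steps=[
    [8.76, [0, 0, -5], 0],
    [8.76, [0, 0, -5], 0],
    [8.76, [1, 0, -5], 0],
    [8.76, [4, 0, 0], 0],
    [8.76, [4, -2, 0], 0],
    [8.76, [4, -3, 0], 0],
    [8.76, [4, -3.5, 0], 0],
    [8.76, [3.7, -3.5, 0], 0],
    [8.76, [0, -3.6, 4], 0],
    [8.76, [0, -3.6, 4], 0],
    [8.76, [0, -3.6, 4], 0],
    [8.76, [0, 0, 3], 0],
  ],
)

```text
clock: 2.65
eef_pos: [546.3, 385.0, 223.2]
ee_rot: [2.221, -2.218, 0.0]
force: [-0.0, 0.3, -0.4]
opening: 1.003
finger_force: 0.0
```

Run:
```python
from h import *
c,P,C=cloud('wrist'); save(c,'w1.png')
q=P.reshape(-1,3); t=q[(abs(q[:,2])<12)]; print('table z',np.median(t[:,2]))
print(circ(P,(545,386),38,60)); 
to(545,386,26); to(545,386,60)
```

```text
table z 0.32373870279985795
(array([543. , 386.8,  33. ]), 1015, np.float64(47.2))
to (545, 386, 26, None) turn 0 then cm [-0.29 -0.24 19.32] pose [543.8 384.1 219.2 -89.9] t 2.7
to (545, 386, 60, None) turn 0 then cm [-0.27 -0.22 15.92] pose [543.8 384.1 219.2 -89.9] t 2.7
```

View pics/w1.png

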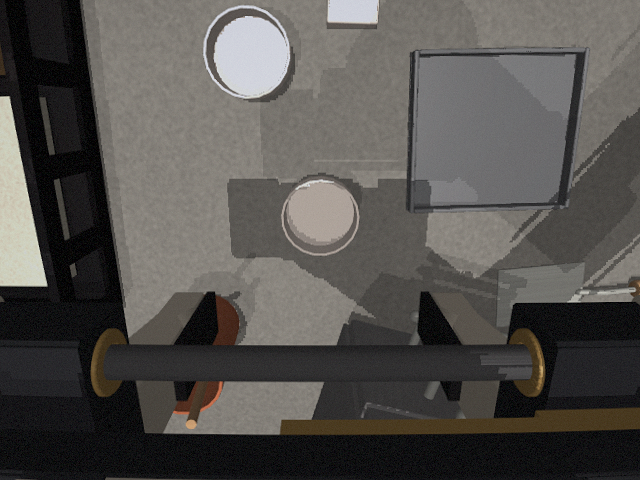

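The wrist view shows pot2 at (320,215) below the tool, pot1 at (248,52) and the tray centred near (495,130).

Request:
apply_moves(
  steps=[
    [8.76, [-0.27, 0.05, 4], 0],
    [8.76, [0, 0, 4], 0],
    [8.76, [0, 0, 4], 0],
    [8.76, [0, 0, 4], 0],
    [8.76, [0, 0, 3.3], 0],
    [8.76, [0, 0, 0], 0],
    [5.5, [0, 0, 0], 0],
    [5.5, [0, 0, 0], 0],
    [5.5, [0, 0, 0], 0],
    [5.5, [0, 0, 0], 0],
  ],
)

```text
clock: 3.95
eef_pos: [544.9, 389.6, 35.4]
ee_rot: [-2.219, 2.22, 0.0]
force: [-1.8, 0.2, 7.2]
opening: 0.759
finger_force: 30.0
```

Run:
```python
from h import *
to(389,316,100)
d=np.load('/tmp/top.npz');P=d['P']
q=P[225:320,145:235].reshape(-1,3); 
w=q[(q[:,2]>9)&(q[:,2]<30)]; print(np.percentile(w,[1,99],axis=0))
```

```text
to (389, 316, 100, None) turn 0 then cm [ 7.36 15.58 -6.5 ] pose [544.9 389.6  35.4 -90. ] t 4.0
[[312.78325217 217.62085754   9.13612004]
 [500.54841283 386.65133093  22.33720681]]
```

Request:
apply_moves(
  steps=[
    [5.5, [0, 0, -3.5], 0],
    [5.5, [0.5, 1, -3], 0],
    [5.5, [1.5, 3.5, 0], 0],
    [5.5, [1.8, 3.7, 0], 0],
    [5.5, [1.8, 3.7, 0], 0],
    [5.5, [1.76, 3.68, 0], 0],
    [5.5, [0, 0, 0], 0],
    [5.5, [0, 0, 0], 0],
  ],
)

```text
clock: 4.95
eef_pos: [388.8, 316.0, 99.4]
ee_rot: [-2.22, 2.22, 0.0]
force: [0.2, 0.5, -1.1]
opening: 0.755
finger_force: 30.0
```

Run:
```python
from h import *
s=arm.read_state(); print(s['force'],s['opening'],s['finger_force'])
c,P,C=cloud('wrist'); save(c,'w2.png')
q=P.reshape(-1,3); t=q[(abs(q[:,2]-4)<3)&(abs(q[:,0]-389)<60)]
q=q[(abs(q[:,2]-17)<3)&(np.hypot(q[:,0]-389,q[:,1]-316)<115)]
print(len(q),cv2.minAreaRect(q[:,:2].astype(np.float32)),np.percentile(q,[2,98],axis=0).round())
to(389,316,41)
```

```text
[ 0.17749026  0.50726172 -1.1461088 ] 0.7547224886098906 29.999804981052876
4138 ((387.70928955078125, 315.79296875), (150.42372131347656, 137.99559020996094), 1.9140881299972534) [[314. 246.  15.]
 [463. 341.  19.]]
to (389, 316, 41, None) turn 0 then cm [0.01 0.01 5.81] pose [389.  316.1  99.1 -90. ] t 5.0
```

View pics/w2.png

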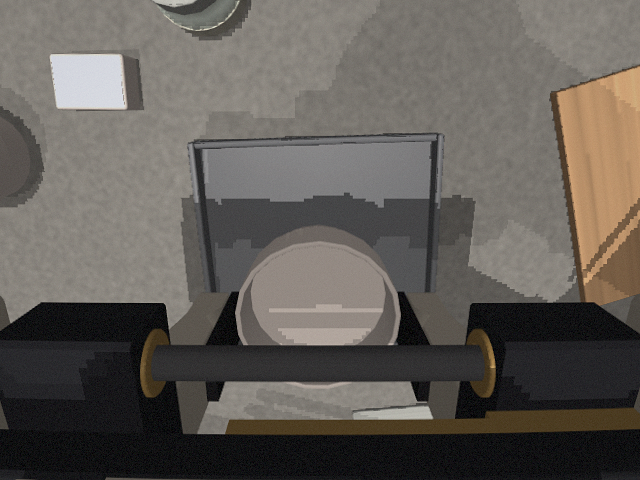

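The held pot is upright at (320,300) over the tray; I'll lower it, release it, and go on to pot1.

Request:
apply_moves(
  steps=[
    [5.5, [0, 0, 3], 0],
    [5.5, [0, 0, 2], 0],
    [5.5, [0, 0, 0.85], 0],
    [5.5, [0, 0, 0], 0],
    [8.76, [0, 0, 0], 0],
    [8.76, [0, 0, 0], 0],
    [8.76, [0, 0, 0], 0],
    [8.76, [0, 0, -3], 0],
    [8.76, [0, 0, -5], 0],
    [8.76, [0, 0, -5], 0],
    [8.76, [0, 0, -4], 0],
    [8.76, [0, 0, 0], 0],
  ],
)

```text
clock: 6.5
eef_pos: [389.6, 316.9, 213.8]
ee_rot: [-2.216, 2.217, 0.002]
force: [0.9, 0.9, -0.6]
opening: 1.0
finger_force: 0.0
```

Request:
apply_moves(
  steps=[
    [8.76, [0, 0, 0], 0],
    [8.76, [0, 0, 0], 0],
  ],
)

```text
clock: 6.75
eef_pos: [388.0, 314.7, 208.9]
ee_rot: [2.219, -2.221, 0.001]
force: [0.6, -0.0, 0.4]
opening: 0.997
finger_force: 0.0
```

Run:
```python
from h import *
c,P,C=cloud('wrist')
print(circ(P,(389,316),44,60)); print(circ(P,(601,256),38,60))
to(601,255.5,215)
```

```text
(array([388.2, 312.9,  33. ]), 1047, np.float64(51.4))
(array([599.2, 256.7,  33.6]), 1915, np.float64(45.6))
to (601, 255.5, 215, None) turn 0 then cm [  5.91 -21.3   -0.62] pose [388.1 314.8 208.9 -90.1] t 6.8
```

Request:
apply_moves(
  steps=[
    [8.76, [1, -3.5, 0], 0],
    [8.76, [1, -3.5, 0], 0],
    [8.76, [1, -3.6, 0], 0],
    [8.76, [1, -3.6, 0], 0],
    [8.76, [1, -3.6, 0], 0],
    [8.76, [0.9, -3.4, 0], 0],
    [8.76, [0, 0, 4], 0],
    [8.76, [0, 0, 3], 0],
    [8.76, [0, 0, 0], 0],
    [8.76, [0, 0, 0], 0],
    [8.76, [0, 0, 0], 0],
  ],
)

```text
clock: 8.18
eef_pos: [601.1, 256.8, 141.7]
ee_rot: [-2.219, 2.22, -0.001]
force: [-0.0, 0.3, -0.4]
opening: 0.999
finger_force: 0.0
```

Run:
```python
from h import *
c,P,C=cloud('wrist')
p,n,z=circ(P,(600,256),38,60); print(p,n,z)
to(p[0],p[1],33)
```

```text
[599.5 256.7  33.1] 1836 47.0
to (np.float64(599.5), np.float64(256.7), 33, None) turn 0 then cm [1.000e-02 1.700e-01 1.086e+01] pose [601.  256.7 141.6 -90. ] t 8.2
```

Request:
apply_moves(
  steps=[
    [8.76, [0, 0.15, 4], 0],
    [8.76, [0, 0, 4], 0],
    [8.76, [0, 0, 2.85], 0],
    [8.76, [0, 0, 0], 0],
    [8.76, [0, 0, 0], 0],
    [5.5, [0, 0, 0], 0],
    [5.5, [0, 0, 0], 0],
    [5.5, [0, 0, 0], 0],
    [5.5, [0, 0, 0], 0],
    [5.5, [0, 0, -3], 0],
    [5.5, [0, 0, -4], 0],
    [5.5, [0, 0, -3], 0],
  ],
)

```text
clock: 9.72
eef_pos: [599.0, 256.2, 133.1]
ee_rot: [-2.22, 2.222, -0.0]
force: [0.2, 0.3, -0.6]
opening: 0.764
finger_force: 30.0
```

Request:
apply_moves(
  steps=[
    [5.5, [-0.9, 3.5, 0], 0],
    [5.5, [-0.9, 3.5, 0], 0],
    [5.5, [-0.9, 3.5, 0], 0],
    [5.5, [-0.9, 3.5, 0], 0],
    [5.5, [-1, 3.5, 0], 0],
    [5.5, [-1, 3.5, 0], 0],
    [5.5, [0, 0, 0], 0],
    [5.5, [0, 0, 0], 0],
  ],
)

```text
clock: 10.72
eef_pos: [389.1, 312.6, 131.8]
ee_rot: [-2.221, 2.221, 0.0]
force: [0.3, -0.3, -0.8]
opening: 0.765
finger_force: 30.0
```

Run:
```python
from h import *
c,P,C=cloud('wrist')
z=pose()[2]
p,n,zz=circ(P,(388,313),z+3,z+22); print('held',p,n,zz, arm.read_state()['opening'])
to(388.2,312.9,66.5); to(388.2,312.9,90)
```

```text
held [387.3 312.7  34.3] 6809 145.8 0.76232173272403
to (388.2, 312.9, 66.5, None) turn 0 then cm [-0.05  0.12  6.51] pose [389.4 312.4 131.6 -90.1] t 10.8
to (388.2, 312.9, 90, None) turn 0 then cm [-0.05  0.12  4.16] pose [389.4 312.4 131.6 -90.1] t 10.8
```

Request:
apply_moves(
  steps=[
    [5.5, [-0.03, 0.1, 2.5], 0],
    [5.5, [0, 0, 1.5], 0],
    [5.5, [0, 0, 1], 0],
    [5.5, [0, 0, 1], 0],
    [5.5, [0, 0, 0.6], 0],
    [5.5, [0, 0, 0], 0],
    [5.5, [0, 0, 0], 0],
  ],
)

```text
clock: 11.65
eef_pos: [388.1, 312.9, 65.9]
ee_rot: [-2.22, 2.222, 0.0]
force: [0.0, 0.5, -0.9]
opening: 0.763
finger_force: 30.0
```

Request:
apply_moves(
  steps=[
    [8.76, [0, 0, 0], 0],
    [8.76, [0, 0, 0], 0],
    [8.76, [0, 0, 0], 0],
    [8.76, [0, 0, -3], 0],
    [8.76, [0, 0, -4], 0],
    [8.76, [0, 0, -4], 0],
    [8.76, [0, 0, -3], 0],
    [8.76, [0, 0, 0], 0],
    [8.76, [0, 0, 0], 0],
  ],
)

```text
clock: 12.78
eef_pos: [387.6, 312.4, 205.1]
ee_rot: [2.22, -2.223, -0.0]
force: [-0.0, -0.7, -0.5]
opening: 0.999
finger_force: 0.0
```

Run:
```python
from h import *
c,P,C=cloud('wrist'); save(c,'w3.png')
print(circ(P,(388,313),68,95)); 
t,PT,_=cloud('top'); np.savez('/tmp/top1',P=PT,px=t['pixels']); save(t,'top1.png')
for c0 in [(388,313),(551,-397)]: print(circ(PT,c0,38,95))
to(435,-24,215,0)
```

```text
(array([386.9, 313. ,  33.1]), 1398, np.float64(77.1))
(array([388.8, 311.4,  33.5]), 824, np.float64(57.0))
(array([ 551. , -396.3,   32.8]), 186, np.float64(46.5))
to (435, -24, 215, 0) turn -1.572 then cm [ 4.74 33.61 -1.  ] pose [387.6 312.1 204.6 -90.1] t 12.9
```

View pics/w3.png

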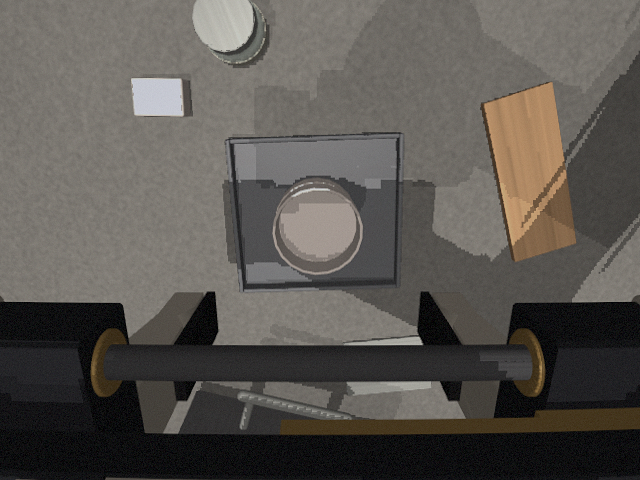

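The second pot is nested, its rim at 77 mm and centred with the first. On to the panel.

Request:
apply_moves(
  steps=[
    [8.76, [5, -1.5, -1], 0],
    [8.76, [5, -1.5, -1], 0],
    [8.76, [5, -1.5, -1], 0],
    [8.76, [5, -1.5, -1], 0],
    [8.76, [5, -1.5, -1], 0],
    [8.76, [5, -1.8, -1], 0],
    [8.76, [3.6, 0, 0], -0.175],
    [8.76, [0, 0, 0], -0.175],
    [8.76, [0, 0, 0], -0.175],
    [8.76, [0, 0, 0], -0.175],
    [8.76, [0, 0, 0], -0.175],
    [8.76, [0, 0, 0], -0.175],
  ],
)

```text
clock: 14.38
eef_pos: [480.2, -23.6, 264.5]
ee_rot: [3.036, -0.802, -0.003]
force: [0.4, 0.8, -0.4]
opening: 0.997
finger_force: 0.0
```

Request:
apply_moves(
  steps=[
    [8.76, [0, 0, 0], -0.175],
    [8.76, [0, 0, 0], -0.175],
    [8.76, [0, 0, 0], -0.172],
    [8.76, [0, 0, 0], 0],
    [8.76, [0, 0, 0], 0],
  ],
)

```text
clock: 15.0
eef_pos: [480.4, -23.5, 265.0]
ee_rot: [3.141, -0.006, -0.002]
force: [-0.8, -1.1, -0.5]
opening: 0.999
finger_force: 0.0
```

Run:
```python
from h import *
c,P,C=cloud('wrist'); save(c,'w4.png'); np.savez('/tmp/w4',P=P,C=C,mtx=c['mtx'],d=c['dist_coeffs'],px=c['pixels']); print(pose(),arm.read_state()['clock'])
```

```text
[ 4.80466279e+02 -2.34725390e+01  2.65160093e+02 -1.68308117e-01] 15.05
```

View pics/w4.png

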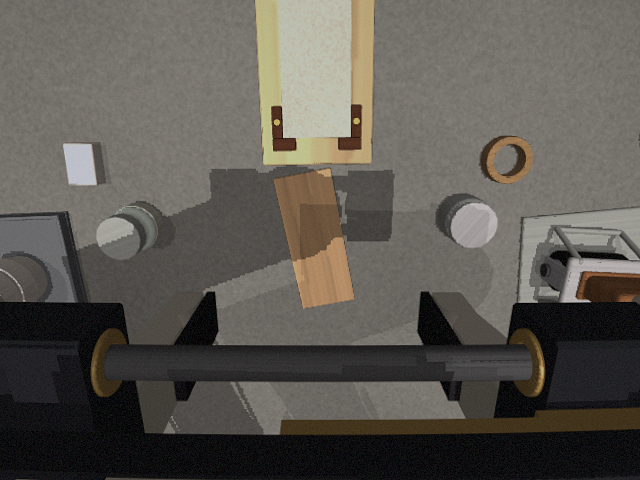

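```bash
cat >> h.py <<'E'
def pix2w(uv,C,mtx,d,z):
    n=cv2.undistortPoints(np.array(uv,float)[:,None],mtx,np.array(d))[:,0]
    r=np.c_[n,np.ones(len(n))]@C[:3,:3].T; o=C[:3,3]; return o+r*((z-o[2])/r[:,2])[:,None]
E
python3 - <<'E'
from h import *
D=np.load('/tmp/w4.npz');P=D['P'];px=D['px'].astype(int)
m=np.zeros((480,640),np.uint8); sat=px[:,:,0]-px[:,:,2]
m[165:320,262:365]=(sat[165:320,262:365]>25)
m=cv2.morphologyEx(m,cv2.MORPH_OPEN,np.ones((3,3)))
n,l,st,_=cv2.connectedComponentsWithStats(m); i=1+st[1:,4].argmax(); v,u=np.where(l==i)
W=pix2w(np.c_[u,v],D['C'],D['mtx'],D['d'],8)
print('panel',cv2.minAreaRect(W[:,:2].astype(np.float32)),W.mean(0),np.nanmedian(P[l==i][:,2]))
W=pix2w([(275,179),(330,168),(354,298),(304,308)],D['C'],D['mtx'],D['d'],8);print(W.round(1),W.mean(0).round(1))
# backing board edges (z=18): rows 20..90
b=pix2w([(278,20),(282,100),(353,20),(352,100),(283,137),(351,137)],D['C'],D['mtx'],D['d'],18);print('bed',b.round(1))
E
```

```text
panel ((431.05633544921875, -21.04180145263672), (150.5449676513672, 59.99089813232422), 10.981462478637695) [434.8258478  -20.49723054   8.        ] 7.96217724724994
[[498.7  20.1   8. ]
 [509.7 -36.4   8. ]
 [364.3 -64.3   8. ]
 [352.1  -7.8   8. ]] [431.2 -22.1   8. ]
bed [[645.   11.7  18. ]
 [575.5   9.9  18. ]
 [644.8 -56.3  18. ]
 [575.3 -56.7  18. ]
 [541.2   9.9  18. ]
 [540.9 -56.4  18. ]]
```

Request:
apply_moves(
  steps=[
    [8.76, [4, 0, 0], 0],
    [8.76, [4, 0, 0], 0],
    [8.76, [4, 0, 0], 0],
    [8.76, [0, 0, 0], 0],
    [8.76, [0, 0, 0], 0],
    [8.76, [0, 0, 0], 0],
  ],
)

```text
clock: 15.8
eef_pos: [600.0, -23.4, 266.0]
ee_rot: [-3.141, 0.0, -0.001]
force: [-0.8, 0.1, 1.0]
opening: 0.998
finger_force: 0.0
```

Run:
```python
from h import *
c,P,C=cloud('wrist'); save(c,'w5.png'); np.savez('/tmp/w5',P=P,C=C,mtx=c['mtx'],d=c['dist_coeffs'],px=c['pixels']); print(pose(),arm.read_state()['clock'])
to(431.1,-21.0,100,11)
```

```text
[ 6.00002833e+02 -2.34049937e+01  2.66112867e+02 -4.00773304e-03] 15.85
to (431.1, -21.0, 100, 11) turn -0.192 then cm [-16.55  -3.46  16.6 ] pose [600.  -23.4 266.1  -0. ] t 15.8
```

View pics/w5.png

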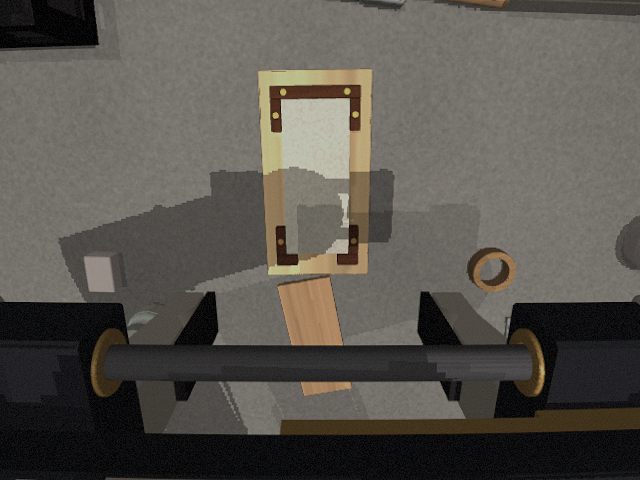

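Run:
```python
from h import *
D=np.load('/tmp/w5.npz');px=D['px'].astype(int);P=D['P']
z=P[:,:,2]; m=np.zeros((480,640),np.uint8); s=np.s_[55:276,250:382]; m[s]=((z>7)&(z<30))[s]
m=cv2.morphologyEx(m,cv2.MORPH_OPEN,np.ones((5,5)))
q=P[m>0]; print('depth',cv2.minAreaRect(q[:,:2].astype(np.float32)))
v,u=np.where(m>0);W=pix2w(np.c_[u,v],D['C'],D['mtx'],D['d'],12);print('pix',cv2.minAreaRect(W[:,:2].astype(np.float32)))
print(pix2w([(258,71),(372,69),(268,274),(367,273)],D['C'],D['mtx'],D['d'],12).round(1))
b=pix2w([(281.5,98),(350.5,97.5),(285.5,254),(350,254)],D['C'],D['mtx'],D['d'],18);print(b.round(1),b.mean(0))
im=cv2.resize(D['px'][60:280,250:380],(468,792)[::1],interpolation=2)[:, :]; cv2.imwrite('pics/c5.png',cv2.resize(im,(354,600))[:,:,::-1])
```

```text
depth ((619.1854858398438, -21.956405639648438), (209.19912719726562, 110.60655212402344), 0.7918398976325989)
pix ((619.3911743164062, -21.970367431640625), (208.47000122070312, 110.04974365234375), 0.8147443532943726)
[[722.   33.2  12. ]
 [723.7 -75.2  12. ]
 [514.8  30.9  12. ]
 [515.9 -77.7  12. ]]
[[697.1  10.9  18. ]
 [697.6 -54.9  18. ]
 [540.   10.6  18. ]
 [540.  -58.   18. ]] [618.69101706 -22.8330084   18.        ]
```

View pics/c5.png

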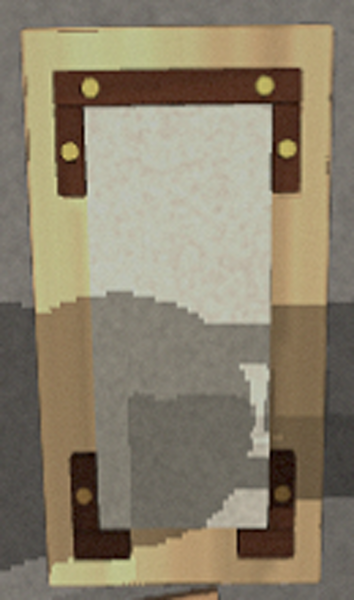

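Request:
apply_moves(
  steps=[
    [8.76, [0, 0, 0], -0.096],
    [8.76, [0, 0, 0], -0.096],
    [8.76, [-4.2, -0.9, 4], 0],
    [8.76, [-4.1, -0.9, 4], 0],
    [8.76, [-4.1, -0.8, 4], 0],
    [8.76, [-4.15, -0.86, 4], 0],
    [8.76, [0, 0, 3], 0],
    [8.76, [0, 0, 0], 0],
    [8.76, [0, 0, 0], 0],
    [8.76, [0, 0, 0], 0],
  ],
)

```text
clock: 17.1
eef_pos: [432.8, -20.7, 76.8]
ee_rot: [-3.127, -0.301, -0.004]
force: [-0.9, -0.4, -0.5]
opening: 0.999
finger_force: 0.0
```

Run:
```python
from h import *
to(431.1,-21.0,3,11); s=arm.read_state(); print(s['eef_pos'],s['force'])
```

```text
to (431.1, -21.0, 3, 11) turn 0.0 then cm [-0.19  0.    7.38] pose [432.8 -20.7  76.8  11. ] t 17.1
[432.80631987 -20.6828182   76.81443807] [-0.87081664 -0.44440189 -0.46526279]
```

Request:
apply_moves(
  steps=[
    [8.76, [-0.17, 0, 2.5], 0],
    [8.76, [0, 0, 2.5], 0],
    [8.76, [0, 0, 1.5], 0],
    [8.76, [0, 0, 0.8], 0],
    [8.76, [0, 0, 0], 0],
    [8.76, [0, 0, 0], 0],
    [4.5, [0, 0, 0], 0],
    [4.5, [0, 0, 0], 0],
    [4.5, [0, 0, 0], 0],
    [4.5, [0, 0, 0], 0],
    [4.5, [0, 0, 0], 0],
    [4.5, [0, 0, 0], 0],
  ],
)

```text
clock: 18.6
eef_pos: [429.9, -21.4, 2.7]
ee_rot: [3.127, 0.302, 0.0]
force: [-0.3, 0.7, 4.0]
opening: 0.679
finger_force: 30.0
```

Request:
apply_moves(
  steps=[
    [4.5, [0, 0, -2], 0],
    [4.5, [0, 0, -3], 0.09],
    [4.5, [0, 0, -3], 0.088],
    [4.5, [3.5, 0, 0], 0],
    [4.5, [4, 0, 0], 0],
    [4.5, [4, 0, 0], 0],
    [4.5, [4, 0, 0], 0],
    [4.5, [3, 0, 0], 0],
    [4.5, [0, 0, 0], 0],
    [4.5, [0, 0, 0], 0],
    [4.5, [0, 0, 0], 0],
  ],
)

```text
clock: 19.98
eef_pos: [613.9, -18.8, 82.5]
ee_rot: [-3.141, -0.022, 0.001]
force: [0.3, 0.6, -0.4]
opening: 0.678
finger_force: 30.0
```

Run:
```python
from h import *
to(617.8,-22.2,22,0.8); s=arm.read_state(); print(s['force'],s['opening'])
c,P,C=cloud('wrist'); save(c,'w6.png')
q=P.reshape(-1,3); z=pose()[2]+5; k=q[(abs(q[:,2]-z)<5)&(abs(q[:,0]-618)<90)&(abs(q[:,1]+22)<34)]
print(len(k),cv2.minAreaRect(k[:,:2].astype(np.float32)),np.percentile(k[:,0],[0.5,99.5]))
```

```text
to (617.8, -22.2, 22, 0.8) turn 0.0 then cm [0.39 0.35 6.05] pose [613.9 -18.8  82.5   0.8] t 20.0
[ 0.32853063  0.64918788 -0.42937313] 0.6780875425389027
37726 ((624.5033569335938, -21.948925018310547), (130.60671997070312, 67.91481018066406), 0.7148672342300415) [560.88314209 689.46534589]
```

View pics/w6.png

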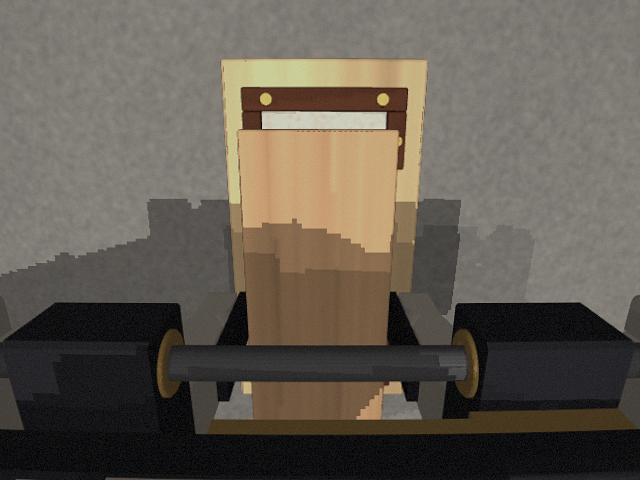

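The panel is held straight and its far edge (row 130) sits just short of the stop bar. Lowering it.

Request:
apply_moves(
  steps=[
    [4.5, [0.4, 0.34, 1.5], 0],
    [4.5, [0, 0, 1.5], 0],
    [4.5, [0, 0, 1], 0],
    [4.5, [0, 0, 1], 0],
    [4.5, [0, 0, 0.6], 0],
    [4.5, [0, 0, 0.5], 0],
    [4.5, [0, 0, 0], 0],
    [4.5, [0, 0, 0], 0],
    [4.5, [0, 0, 0], 0],
  ],
)

```text
clock: 21.15
eef_pos: [619.1, -22.1, 21.9]
ee_rot: [-3.141, -0.022, -0.001]
force: [0.5, 0.8, 0.1]
opening: 0.679
finger_force: 30.0
```

Run:
```python
from h import *
to(618,-22.2,22,0.8); print(arm.read_state()['force'])
```

```text
to (618, -22.2, 22, 0.8) turn 0.0 then cm [-0.11  0.01 -0.01] pose [619.1 -22.1  21.9   0.8] t 21.1
[0.49125766 0.83029796 0.12828129]
```

Request:
apply_moves(
  steps=[
    [4.5, [-0.1, 0, 0.08], 0],
    [4.5, [0, 0, 0], 0],
    [8.76, [0, 0, 0], 0],
    [8.76, [0, 0, 0], 0],
    [8.76, [0, 0, 0], 0],
    [8.76, [0, 0, -2], 0],
    [8.76, [0, 0, -5], 0],
    [8.76, [0, 0, -6], 0],
    [8.76, [0, 0, -6], 0],
    [8.76, [0, 0, -4], 0],
    [8.76, [0, 0, 0], 0],
    [8.76, [0, 0, 0], 0],
  ],
)

```text
clock: 22.65
eef_pos: [617.5, -22.1, 250.3]
ee_rot: [-3.141, -0.022, 0.001]
force: [0.1, 0.3, -0.9]
opening: 1.0
finger_force: 0.0
```

Run:
```python
from h import *
c,P,C=cloud('wrist'); save(c,'w7.png'); q=P.reshape(-1,3)
k=q[(abs(q[:,2]-26.5)<2.2)&(abs(q[:,0]-619)<90)&(abs(q[:,1]+22)<50)]; print(len(k),cv2.minAreaRect(k[:,:2].astype(np.float32)),np.median(k[:,2]))
# roller/plate from fresh top
D=np.load('/tmp/top1.npz');P=D['P'];px=D['px'].astype(int)
for n,lo,hi,r in[('handle',100,125,70),('fork',50,75,80)]:
    q=P[225:320,420:505].reshape(-1,3); q=q[(q[:,2]>lo)&(q[:,2]<hi)]; print(n,cv2.minAreaRect(q[:,:2].astype(np.float32)),np.median(q[:,2]),len(q))
# plate corners by eye in top0: crop scale 400/85 & 466/75
t=optics.capture('top'); C=np.linalg.inv(t['view'])
uv=[(420+a*85/400,235+b*75/466) for a,b in[(438-400,62),(726-400,30),(760-400,414),(472-400,452)]]
w=pix2w(uv,C,t['mtx'],t['dist_coeffs'],6); print('plate',w.round(1),w.mean(0).round(1)); 
to(404,-312,230,-90);
```

```text
9387 ((625.0480346679688, -27.110076904296875), (163.54705810546875, 82.48384094238281), 5.480422496795654) 26.03740996409647
handle ((404.3221130371094, -312.31439208984375), (61.399112701416016, 24.3236083984375), 86.2996597290039) 116.21576666662088 335
fork ((404.3083801269531, -313.63665771484375), (92.36898803710938, 61.002952575683594), 88.17058563232422) 64.59425901455893 574
plate [[ 457.3 -247.8    6. ]
 [ 470.3 -396.3    6. ]
 [ 323.3 -408.7    6. ]
 [ 309.3 -262.1    6. ]] [ 390.1 -328.7    6. ]
to (404, -312, 230, -90) turn 1.585 then cm [28.98 21.32  1.99] pose [617.2 -22.2 249.4   0.8] t 22.8
```

View pics/w7.png

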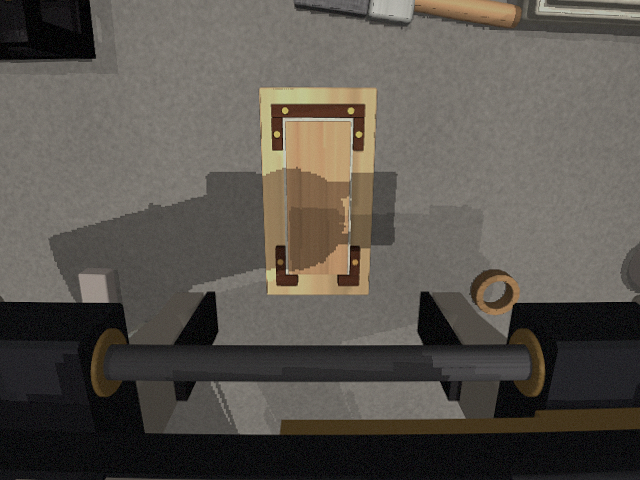

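The panel lies inside the cleats with an even white margin (285–352 × 119–275). Now the roller.

Request:
apply_moves(
  steps=[
    [8.76, [-3.6, 4.8, 0], 0.16],
    [8.76, [-2.8, 5.3, 0], 0.16],
    [8.76, [-1.9, 5.7, 0], 0.16],
    [8.76, [-1, 5.9, 0], 0.16],
    [8.76, [0, 6, 0], 0.16],
    [8.76, [0.9, 5.9, 0], 0.16],
    [8.76, [0, 0, 0], 0.16],
    [8.76, [0, 0, 0], 0.16],
    [8.76, [0, 0, 0], 0.16],
    [8.76, [0, 0, 0], 0.16],
    [8.76, [0, 0, 0], 0],
    [8.76, [0, 0, 0], 0],
  ],
)

```text
clock: 24.25
eef_pos: [405.8, -312.5, 250.2]
ee_rot: [2.208, -2.234, -0.002]
force: [-0.1, 0.8, 1.0]
opening: 1.004
finger_force: 0.0
```

Run:
```python
from h import *
to(404,-312,250,-93)
```

```text
to (404, -312, 250, -93) turn 0.041 then cm [-0.04  0.18  0.02] pose [ 405.8 -312.5  250.2  -90.7] t 24.2
```

Run:
```python
from h import *
c,P,C=cloud('wrist'); save(c,'w8.png'); q=P.reshape(-1,3)
k=q[(np.hypot(q[:,0]-404,q[:,1]+312)<75)]
for n,lo,hi in[('top',113,122),('fork',58,68)]:
    a=k[(k[:,2]>lo)&(k[:,2]<hi)]; print(n,len(a),cv2.minAreaRect(a[:,:2].astype(np.float32)),np.median(a[:,2]))
hz=k[(k[:,2]>100)]; print(np.percentile(hz[:,2],[1,50,99])); A=np.c_[hz[:,:2]-hz[:,:2].mean(0),np.ones(len(hz))]; 
print(np.linalg.lstsq(A[abs(A[:,0])<9],hz[abs(A[:,0])<9,2],rcond=None)[0])
```

```text
top 2116 ((402.3514404296875, -312.7638244628906), (57.935455322265625, 22.84511947631836), 86.30765533447266) 115.54299698346958
fork 3155 ((402.36083984375, -312.24969482421875), (91.55083465576172, 55.6570930480957), 87.11640930175781) 63.81654134666604
[115.07250375 339.48429606 358.63688195]
[-5.09020749e-02 -5.58740392e+00  3.17638425e+02]
```

View pics/w8.png

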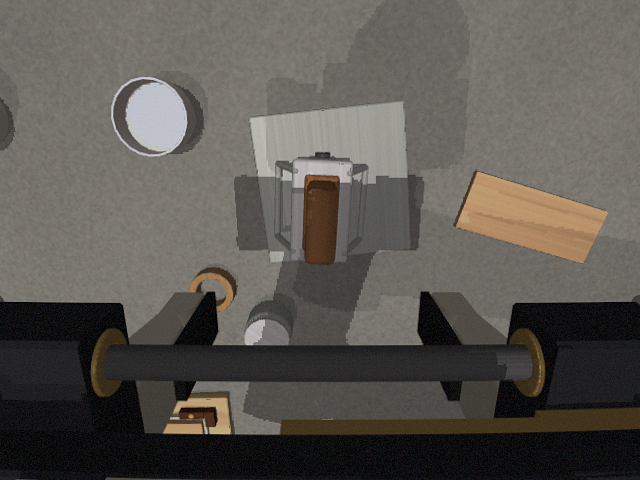

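Request:
apply_moves(
  steps=[
    [8.76, [0, 0, 0], 0.047],
    [8.76, [0.02, 0.34, 4], 0],
    [8.76, [0, 0, 4], 0],
    [8.76, [0, 0, 4], 0],
    [8.76, [0, 0, 3], 0],
    [8.76, [0, 0, 2.7], 0],
    [8.76, [0, 0, 0], 0],
    [8.76, [0, 0, 0], 0],
    [1, [0, 0, 0], 0],
    [1, [0, 0, 0], 0],
    [1, [0, 0, 0], 0],
    [1, [0, 0, 0], 0],
  ],
)

```text
clock: 25.8
eef_pos: [402.6, -312.6, 74.0]
ee_rot: [-2.151, 2.289, -0.001]
force: [-0.8, -0.1, -0.7]
opening: 0.606
finger_force: 0.0
```

Request:
apply_moves(
  steps=[
    [1, [0, 0, 0], 0],
    [1, [0, 0, 0], 0],
    [1, [0, 0, 0], 0],
    [1, [0, 0, 0], 0],
  ],
)

```text
clock: 26.3
eef_pos: [402.5, -312.5, 73.7]
ee_rot: [2.152, -2.289, -0.0]
force: [0.0, 0.2, -0.2]
opening: 0.274
finger_force: 30.0
```

Run:
```python
from h import *
s=arm.read_state(); print(s['force'],s['ft_torque'],s['opening']); print(pose())
```

```text
[ 0.03736961  0.17945827 -0.19184865] [ 0.05708495 -0.03367963  0.01355331] 0.2743630717628598
[ 402.51615558 -312.53534612   73.72640974  -93.54651849]
```

Request:
apply_moves(
  steps=[
    [1, [0, 0, -3], 0],
    [1, [0, 0, -4.5], 0],
    [1, [0, 0, -4.5], -0.075],
    [1, [-3.3, -3.3, 0], 0],
    [1, [-3.7, -3.7, 0], 0],
    [1, [-3.7, -3.7, 0], 0],
    [1, [-3.7, -3.7, 0], 0],
    [1, [-3.7, -3.7, 0], 0],
    [1, [-3.7, -3.7, 0], 0],
    [1, [-3.6, -3.5, 0], 0],
    [1, [-3.3, -3.2, 0], 0],
    [1, [0, 0, 0], 0],
  ],
)

```text
clock: 27.8
eef_pos: [684.7, -19.1, 191.0]
ee_rot: [2.237, -2.203, -0.004]
force: [-0.6, 0.2, -5.6]
opening: 0.269
finger_force: 30.0
```

Request:
apply_moves(
  steps=[
    [1, [0, 0, 0], 0],
    [1, [0, 0, 0], 0],
    [1, [0, 0, 0], 0],
  ],
)

```text
clock: 28.18
eef_pos: [683.3, -22.6, 194.0]
ee_rot: [-2.235, 2.208, 0.0]
force: [0.3, 0.1, -5.6]
opening: 0.272
finger_force: 30.0
```

Run:
```python
from h import *
s=arm.read_state(); print(s['force'],s['ft_torque'],s['opening'])
to(683,-21.3,97,-89.2)
c,P,C=cloud('wrist'); save(c,'w9.png'); p=pose(); q=P.reshape(-1,3)
k=q[(np.hypot(q[:,0]-683,q[:,1]+22)<75)&(q[:,2]>p[2]-15)&(q[:,2]<p[2]-3)]
print('fork',len(k),cv2.minAreaRect(k[:,:2].astype(np.float32)),np.median(k[:,2]))
```

```text
[ 0.29937352  0.05414669 -5.5967891 ] [ 0.04261825 -0.0972329  -0.02024279] 0.2719538700247027
to (683, -21.3, 97, -89.2) turn -0.002 then cm [-0.13  0.03  9.7 ] pose [683.3 -22.6 194.  -89.3] t 28.2
fork 7631 ((683.0061645507812, -46.82533264160156), (54.60760498046875, 43.487022399902344), 0.8516619205474854) 184.16875943892848
```

View pics/w9.png

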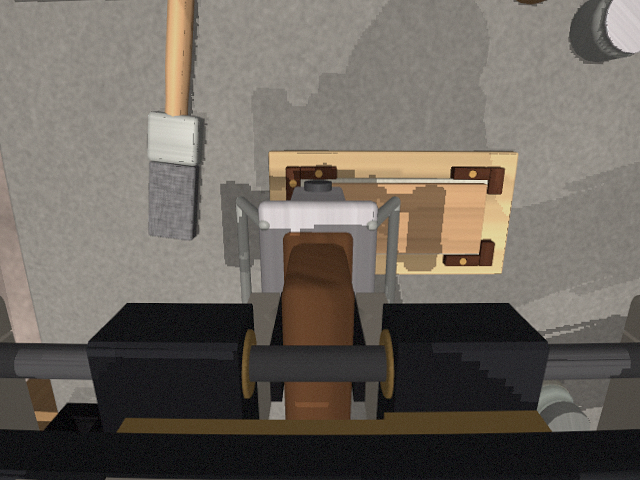

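The roller is held square over the stop-bar end (fork edges at u 262–378). Lowering it slowly to contact.

Request:
apply_moves(
  steps=[
    [1, [-0.13, 0, 3], 0],
    [1, [0, 0, 3], 0],
    [1, [0, 0, 2], 0],
    [1, [0, 0, 1], 0],
    [1, [0, 0, 0.5], 0],
    [1, [0, 0, 0], 0],
    [1, [0, 0, 0], 0],
    [1, [0, 0, 0], 0],
  ],
)

```text
clock: 29.22
eef_pos: [684.2, -20.5, 99.5]
ee_rot: [-2.235, 2.206, -0.001]
force: [0.0, -0.1, -4.8]
opening: 0.273
finger_force: 30.0
```

Request:
apply_moves(
  steps=[
    [1, [0, 0, 0.2], 0],
    [1, [0, 0, 0.1], 0],
    [1, [0, 0, 0.1], 0],
    [1, [0, 0, 0], 0],
    [1, [0, 0, 0], 0],
  ],
)

```text
clock: 29.85
eef_pos: [683.8, -20.6, 94.8]
ee_rot: [-2.236, 2.207, -0.0]
force: [0.3, 0.5, -4.4]
opening: 0.274
finger_force: 30.0
```

Request:
apply_moves(
  steps=[
    [1, [0, 0, 0.1], 0],
    [1, [0, 0, 0.08], 0],
    [1, [0, 0, 0], 0],
    [1, [0, 0, 0], 0],
    [1, [0, 0, 0], 0],
  ],
)

```text
clock: 30.48
eef_pos: [684.2, -20.6, 93.5]
ee_rot: [-2.235, 2.206, -0.001]
force: [0.2, -1.4, 1.0]
opening: 0.273
finger_force: 30.0
```

Request:
apply_moves(
  steps=[
    [1, [0, 0, 0.1], 0],
    [1, [0, 0, 0], 0],
    [1, [0, 0.2, 0], 0],
    [1, [0, 0.3, 0], 0],
    [1, [0, 0.3, 0], 0],
    [1, [0, 0.3, 0], 0],
    [1, [0, 0.3, 0], 0],
  ],
)

```text
clock: 31.35
eef_pos: [669.6, -20.8, 92.2]
ee_rot: [-2.236, 2.207, -0.0]
force: [1.0, -1.7, 5.9]
opening: 0.273
finger_force: 30.0
```

Request:
apply_moves(
  steps=[
    [1, [0, 0.3, 0], 0],
    [1, [0, 0.3, 0], 0],
    [1, [0, 0.3, 0], 0],
    [1, [0, 0.3, 0], 0],
    [1, [0, 0.3, 0], 0],
    [1, [0, 0.3, 0], 0],
    [1, [0, 0.3, 0], 0],
    [1, [0, 0.3, 0], 0],
    [1, [0, 0.3, 0], 0],
  ],
)

```text
clock: 32.48
eef_pos: [642.6, -21.1, 92.2]
ee_rot: [-2.236, 2.207, -0.0]
force: [0.7, -0.3, 5.3]
opening: 0.274
finger_force: 30.0
```

Request:
apply_moves(
  steps=[
    [1, [0, 0.3, 0], 0],
    [1, [0, 0.3, 0], 0],
    [1, [0, 0.3, 0], 0],
    [1, [0, 0.3, 0], 0],
    [1, [0, 0.3, 0], 0],
    [1, [0, 0.3, 0], 0],
    [1, [0, 0.3, 0], 0],
    [1, [0, 0.3, 0], 0],
    [1, [0, 0.3, 0], 0],
    [1, [0, 0.3, 0], 0],
    [1, [0, 0.3, 0], 0],
    [1, [0, 0.3, 0], 0],
  ],
)

```text
clock: 33.98
eef_pos: [606.6, -21.6, 92.2]
ee_rot: [-2.236, 2.207, -0.0]
force: [0.6, -1.0, 5.3]
opening: 0.273
finger_force: 30.0
```

Request:
apply_moves(
  steps=[
    [1, [0, 0.3, 0], 0],
    [1, [0, 0.3, 0], 0],
    [1, [0, 0.3, 0], 0],
    [1, [0, 0.3, 0], 0],
    [1, [0, 0.3, 0], 0],
    [1, [0, 0.3, 0], 0],
    [1, [0, 0.3, 0], 0],
    [1, [0, 0.3, 0], 0],
    [1, [0, 0.3, 0], 0],
    [1, [0, 0.3, 0], 0],
    [1, [0, 0.3, 0], 0],
    [1, [0, 0.3, 0], 0],
  ],
)

```text
clock: 35.48
eef_pos: [570.6, -22.1, 92.1]
ee_rot: [-2.236, 2.207, -0.0]
force: [-0.0, -2.6, 5.6]
opening: 0.277
finger_force: 30.0
```

Request:
apply_moves(
  steps=[
    [1, [0, 0.3, 0], 0],
    [1, [0, 0.3, 0], 0],
    [1, [0, 0.3, 0], 0],
    [1, [0, 0.3, 0], 0],
    [1, [0, 0.2, 0], 0],
    [1, [0, 0, -1], 0],
    [1, [0, 0, -3], 0],
    [1, [0, 0, -4], 0],
    [1, [0, 0, -2], 0],
    [1, [0, 0, 0], 0],
  ],
)

```text
clock: 36.72
eef_pos: [556.7, -21.8, 192.6]
ee_rot: [-2.235, 2.206, 0.0]
force: [0.1, 0.3, -5.3]
opening: 0.273
finger_force: 30.0
```

Request:
apply_moves(
  steps=[
    [1, [3, 1.6, 0], 0],
    [1, [4.2, 2.4, 0], 0],
    [1, [4.5, 2.5, 0], 0],
    [1, [4.5, 2.5, 0], 0],
    [1, [4.5, 2.5, 0], 0],
    [1, [4.5, 2.5, 0], 0],
    [1, [4.4, 2.3, 0], 0],
    [1, [0, 0, 0], 0],
    [1, [0, 0, 0], 0],
    [1, [0, 0, 0], 0],
  ],
)

```text
clock: 37.98
eef_pos: [397.7, -319.4, 191.2]
ee_rot: [2.237, -2.206, -0.002]
force: [-0.9, -1.4, -4.2]
opening: 0.272
finger_force: 30.0
```

Run:
```python
from h import *
to(396,-320,76); s=arm.read_state(); print(s['force'],s['opening'])
c,P,C=cloud('top'); np.savez('/tmp/top2',P=P,px=c['pixels'])
k=P[130:225,305:365].reshape(-1,3); k=k[(k[:,2]>23)&(k[:,2]<32)&(abs(k[:,1]+22)<40)&(abs(k[:,0]-619)<100)]; print(cv2.minAreaRect(k[:,:2].astype(np.float32)))
for c0 in [(551,-397),(388,313)]: print(circ(P,c0,38,95))
```

```text
to (396, -320, 76, None) turn 0 then cm [ 0.07  0.16 11.52] pose [ 397.7 -319.4  191.2  -89.2] t 38.0
[-0.85412269 -1.35122521 -4.2070389 ] 0.2720849694428266
((619.87255859375, -22.43185043334961), (176.63719177246094, 79.3414306640625), 0.3000270426273346)Traceback (most recent call last):
  File "<stdin>", line 5, in <module>
  File "h.py", line 27, in circ
    hull=cv2.convexHull(q[:,:2].astype(np.float32))[:,0]
         ~~~~~~~~~~~~~~~~~~~~~~~~~~~~~~~~~~~~~~~~~~^^^^^
TypeError: 'NoneType' object is not subscriptable
```

Request:
apply_moves(
  steps=[
    [1, [0, 0.1, 4], 0],
    [1, [0, 0, 4], 0],
    [1, [0, 0, 2], 0],
    [1, [0, 0, 0.8], 0],
    [1, [0, 0, 0.3], 0],
    [1, [0, 0, 0.2], 0],
    [1, [0, 0, 0.2], 0],
    [1, [0, 0, 0], 0],
    [1, [0, 0, 0], 0],
    [1, [0, 0, 0], 0],
  ],
)

```text
clock: 39.28
eef_pos: [396.7, -320.4, 77.1]
ee_rot: [-2.236, 2.207, -0.0]
force: [0.4, 0.2, -5.1]
opening: 0.271
finger_force: 30.0
```

Request:
apply_moves(
  steps=[
    [1, [0, 0, 0.2], 0],
    [1, [0, 0, 0.13], 0],
    [1, [0, 0, 0], 0],
    [1, [0, 0, 0], 0],
  ],
)

```text
clock: 39.78
eef_pos: [397.0, -320.5, 74.0]
ee_rot: [-2.236, 2.207, -0.001]
force: [-0.2, -1.7, 0.1]
opening: 0.272
finger_force: 30.0
```

Request:
apply_moves(
  steps=[
    [8.76, [0, 0, 0], 0],
    [8.76, [0, 0, 0], 0],
    [8.76, [0, 0, 0], 0],
    [8.76, [0, 0, 0], 0],
    [8.76, [0, 0, 0], 0],
    [8.76, [0, 0, -3], 0],
    [8.76, [0, 0, -5], 0],
    [8.76, [0, 0, -5], 0],
    [8.76, [0, 0, -4], 0],
    [8.76, [0, 0, 0], 0],
    [8.76, [0, 0, 0], 0],
  ],
)

```text
clock: 41.15
eef_pos: [396.3, -320.0, 243.1]
ee_rot: [-2.235, 2.207, 0.001]
force: [0.0, -0.3, -0.4]
opening: 1.0
finger_force: 0.0
```

Run:
```python
from h import *
print(pose().round(1),arm.read_state()['clock'])
c,P,C=cloud('wrist'); save(c,'w10.png'); q=P.reshape(-1,3); k=q[(np.hypot(q[:,0]-396,q[:,1]+320)<75)]
for n,lo,hi in[('top',108,122),('fork',56,70)]:
    a=k[(k[:,2]>lo)&(k[:,2]<hi)]; print(n,len(a),cv2.minAreaRect(a[:,:2].astype(np.float32)),np.median(a[:,2]))
# pot: rim points
a=q[(q[:,2]>40)&(q[:,2]<52)&(q[:,1]<-350)]
print('rim pts',len(a),np.median(a,0).round())
```

```text
[ 396.3 -320.   243.1  -89.3] 41.15
top 2444 ((395.8687744140625, -323.0589904785156), (58.16096878051758, 23.729257583618164), 89.9883041381836) 115.41446104692793
fork 3574 ((396.2715148925781, -322.78643798828125), (56.77921676635742, 89.93307495117188), 0.7460795640945435) 63.92556551283309
rim pts 1295 [ 553. -393.   47.]
```

View pics/w10.png

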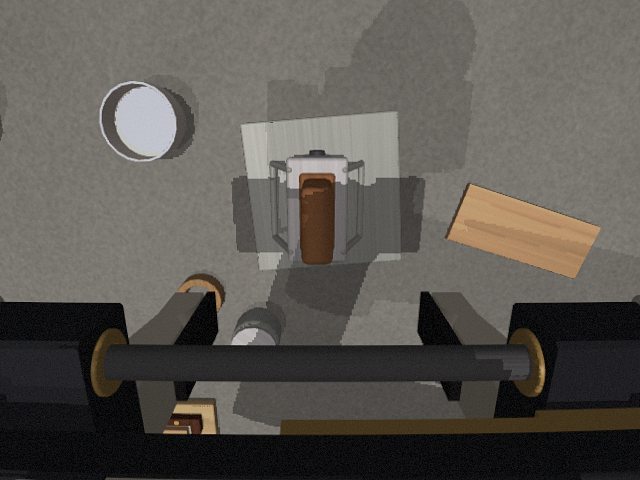

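The roller stands upright in the middle of its plate, at (318,215) in the image, and pot3 is at (140,120). On to pot3.

Request:
apply_moves(
  steps=[
    [8.76, [1.9, -3.8, 0], 0],
    [8.76, [2, -3.9, 0], 0],
    [8.76, [2, -3.9, 0], 0],
    [8.76, [2, -3.8, 2], 0],
    [8.76, [0, 0, 4], 0],
    [8.76, [0, 0, 4], 0],
    [8.76, [0, 0, 0], 0],
    [8.76, [0, 0, 0], 0],
    [8.76, [0, 0, 0], 0],
  ],
)

```text
clock: 42.32
eef_pos: [552.6, -397.8, 145.8]
ee_rot: [-2.236, 2.206, -0.005]
force: [0.5, -0.9, -0.3]
opening: 0.997
finger_force: 0.0
```

Run:
```python
from h import *
c,P,C=cloud('wrist')
p,n,z=circ(P,(551,-397),38,60); print(p,n,z)
to(p[0],p[1],33)
t,P,_=cloud('top'); print('stack',circ(P,(388,313),38,95), circ(P,(388,313),68,95)); np.savez('/tmp/top3',P=P,px=t['pixels'])
# any pot-height blobs elsewhere
```

```text
[ 549.2 -395.1   33.2] 1772 47.0
to (np.float64(549.2), np.float64(-395.1), 33, None) turn 0 then cm [-0.28  0.36 11.27] pose [ 552.5 -397.7  145.7  -89.2] t 42.4
stack (array([388.6, 311. ,  33.4]), 827, np.float64(57.2)) (array([388.1, 311.4,  33. ]), 168, np.float64(76.9))
```

Request:
apply_moves(
  steps=[
    [8.76, [-0.28, 0.34, 4], 0],
    [8.76, [0, 0, 4], 0],
    [8.76, [0, 0, 3.1], 0],
    [8.76, [0, 0, 0], 0],
    [8.76, [0, 0, 0], 0],
    [5.5, [0, 0, 0], 0],
    [5.5, [0, 0, 0], 0],
    [5.5, [0, 0, 0], 0],
    [5.5, [0, 0, 0], 0],
    [5.5, [0, 0, 0], 0],
  ],
)

```text
clock: 43.68
eef_pos: [548.7, -394.8, 33.6]
ee_rot: [-2.236, 2.206, -0.002]
force: [0.0, 1.3, 5.7]
opening: 0.74
finger_force: 30.0
```

Run:
```python
from h import *
to(387.5,312.9,180); s=arm.read_state(); print(s['force'],s['opening'])
```

```text
to (387.5, 312.9, 180, None) turn 0 then cm [-70.96  15.16 -14.7 ] pose [ 548.7 -394.8   33.6  -89.2] t 43.7
[0.02576206 1.25382763 5.67668977] 0.7399146293005439
```

Request:
apply_moves(
  steps=[
    [5.5, [0, 0, -2], 0],
    [5.5, [0, 0, -4], 0],
    [5.5, [0, 0, -5], 0],
    [5.5, [0, 0, -3.7], 0],
    [5.5, [0, 0, 0], 0],
    [5.5, [0, 0, 0], 0],
  ],
)

```text
clock: 44.42
eef_pos: [547.7, -394.2, 178.9]
ee_rot: [-2.235, 2.207, 0.002]
force: [-0.3, 0.4, -1.2]
opening: 0.742
finger_force: 30.0
```

Run:
```python
from h import *
s=arm.read_state(); print(s['force'],s['opening']); p0=pose(); print(p0)
c,P,C=cloud('wrist'); save(c,'w11.png'); z=p0[2]
print(circ(P,p0,z+4,z+22))
q=P.reshape(-1,3); k=q[(np.hypot(q[:,0]-p0[0],q[:,1]-p0[1])<36)&(q[:,2]>z+8)&(q[:,2]<z+22)]
print(np.percentile(k,[1,50,99],axis=0).round(1))
A=np.c_[k[:,:2]-p0[:2],np.ones(len(k))]; 
rim=k[np.hypot(k[:,0]-p0[0],k[:,1]-p0[1])>29]; A=np.c_[rim[:,:2]-p0[:2],np.ones(len(rim))]; print(np.linalg.lstsq(A,rim[:,2],rcond=None)[0],len(rim))
```

```text
[-0.3126994   0.36926268 -1.18958886] 0.7424630347178773
[ 547.69435544 -394.15929729  178.87622968  -89.27357589]
(array([ 545.9, -395. ,   34.1]), 6080, np.float64(192.5))
[[ 513.9 -428.   187. ]
 [ 547.1 -403.   192.7]
 [ 581.6 -362.3  200.2]]
[ 2.84809375e-03 -2.07992529e-03  1.92310826e+02] 3855
```

Request:
apply_moves(
  steps=[
    [5.5, [-4, 1.2, 0], 0],
    [5.5, [-5.9, 1.26, 0], 0],
    [5.5, [-6, 1.26, 0], 0],
    [5.5, [-6, 1.26, 0], 0],
    [5.5, [-6, 1.26, 0], 0],
    [5.5, [-6, 1.26, 0], 0],
    [5.5, [-6, 1.26, 0], 0],
    [5.5, [-6, 1.26, 0], 0],
    [5.5, [-6, 1.26, 0], 0],
    [5.5, [-6, 1.26, 0], 0],
    [5.5, [-6, 1.26, 0], 0],
    [5.5, [-5.1, 1.26, 0], 0],
  ],
)

```text
clock: 45.98
eef_pos: [387.4, 295.0, 178.6]
ee_rot: [2.235, -2.205, 0.001]
force: [1.4, -0.2, -0.1]
opening: 0.741
finger_force: 30.0
```

Request:
apply_moves(
  steps=[
    [5.5, [-2, 0, 0], 0],
    [5.5, [0, 0, 0], 0],
    [5.5, [0, 0, 0], 0],
    [5.5, [0, 0, 0], 0],
  ],
)

```text
clock: 46.48
eef_pos: [388.6, 312.2, 179.5]
ee_rot: [2.234, -2.208, 0.0]
force: [0.5, 0.7, -0.9]
opening: 0.739
finger_force: 30.0
```

Run:
```python
from h import *
p0=pose(); z=p0[2]; s=arm.read_state(); print(s['opening'],s['force'])
c,P,C=cloud('wrist'); print(p0,'held',circ(P,p0,z+4,z+22))
print(circ(P,(387.5,313),68,95))
to(388.2,313.7,140); to(388.2,313.7,92)
```

```text
0.7391856251860126 [ 0.52227813  0.67013734 -0.90711588]
[388.60183645 312.21025386 179.53333598 -89.33080233] held (array([387.9, 311.6,  33.9]), 6077, np.float64(193.2))
(array([386.8, 313. ,  33. ]), 772, np.float64(77.5))
to (388.2, 313.7, 140, None) turn 0 then cm [-0.14  0.04  3.97] pose [388.6 312.4 179.7 -89.3] t 46.5
to (388.2, 313.7, 92, None) turn 0 then cm [-0.14  0.04  8.77] pose [388.6 312.4 179.7 -89.3] t 46.5
```

Request:
apply_moves(
  steps=[
    [5.5, [-0.14, 0.06, 3], 0],
    [5.5, [0, 0, 2], 0],
    [5.5, [0, 0, 1.2], 0],
    [5.5, [0, 0, 1], 0],
    [5.5, [0, 0, 0.8], 0],
    [5.5, [0, 0, 0.5], 0],
    [5.5, [0, 0, 0.3], 0],
    [5.5, [0, 0, 0], 0],
    [5.5, [0, 0, 0], 0],
  ],
)

```text
clock: 47.65
eef_pos: [387.9, 314.9, 91.9]
ee_rot: [-2.236, 2.207, 0.0]
force: [-0.2, -0.2, -0.6]
opening: 0.747
finger_force: 30.0
```

Request:
apply_moves(
  steps=[
    [5.5, [0.08, 0, 0.1], 0],
    [5.5, [0, 0, 0], 0],
    [8.76, [0, 0, 0], 0],
    [8.76, [0, 0, 0], 0],
    [8.76, [0, 0, 0], 0],
    [8.76, [0, 0, -3], 0],
    [8.76, [0, 0, -4], 0],
    [8.76, [0, 0, -4], 0],
    [8.76, [0, 0, -4], 0],
    [8.76, [0, 0, 0], 0],
    [8.76, [0, 0, 0], 0],
    [8.76, [0, 0, 0], 0],
  ],
)

```text
clock: 49.15
eef_pos: [387.4, 313.5, 239.5]
ee_rot: [2.234, -2.206, 0.0]
force: [0.2, -0.3, -0.4]
opening: 0.995
finger_force: 0.0
```

Run:
```python
from h import *
print(pose())
c,P,C=cloud('wrist'); print('rim3',circ(P,(387.5,313),96,115))
t,P,_=cloud('top'); save(t,'top4.png')
q=P.reshape(-1,3); k=q[np.hypot(q[:,0]-388,q[:,1]-313)<45]; print('max z',np.nanpercentile(k[:,2],[90,99]))
print('top stack',circ(P,(388,313),96,115))
# other pot-like blobs: bright whitish at 25..60 mm
px=t['pixels'].astype(int); m=((P[:,:,2]>30)&(P[:,:,2]<58)).astype(np.uint8); n,l,s,ce=cv2.connectedComponentsWithStats(m)
for i in range(1,n):
    if s[i,4]>100: print(ce[i].round(),s[i,4],np.nanmedian(P[l==i],0).round())
k=P[225:320,420:505].reshape(-1,3)
for lo,hi in((108,122),(56,70)):
    a=k[(k[:,2]>lo)&(k[:,2]<hi)]; print('roller',cv2.minAreaRect(a[:,:2].astype(np.float32)))
v,u=np.mgrid[0:480,0:640]; W=(px[:,:,0]-px[:,:,2]>40)
for n,uv in(('panA',(334,177)),('eraser',(234,218))): print(n,P[uv[1],uv[0]].round(1),px[uv[1],uv[0]])
```

```text
[387.38211596 313.51470392 239.52066098 -89.26077784]
rim3 (array([386.7, 313.4,  33.1]), 1198, np.float64(103.3))
max z [682.1053333 683.407419 ]
top stack (array([388.2, 312. ,  33.2]), 170, np.float64(102.4))
[435.  97.] 683 [ 787. -251.   53.]
[226.  81.] 771 [845. 236.  55.]
[175.  83.] 3204 [849. 368.  36.]
[485. 133.] 136 [ 719. -380.   44.]
[120. 163.] 150 [643. 481.  43.]
[544. 225.] 1733 [ 502. -518.   36.]
[400. 242.] 365 [ 460. -175.   45.]
[ 53. 392.] 4834 [111. 615.  41.]
[309. 413.] 103 [76. 30. 43.]
[292. 435.] 142 [33. 68. 45.]
roller ((397.4556884765625, -322.7197265625), (23.631589889526367, 60.772945404052734), 0.34137457609176636)
roller ((398.4925842285156, -322.61505126953125), (56.62820053100586, 92.82547760009766), 0.08480332791805267)
panA [616.  -23.4  25.9] [199 163 103]
eraser [517.4 212.1  20.6] [199 203 207]
```

```bash
python3 -c "
from h import *
print(arm.close_job())"
```

```text
the job is handed in; nothing more can be done
None
```

I handed the job in at about 49 s; no verdict came back, but by my measurements the panel is laid in the cleats and was rolled end to end at about 11 N, the roller is back standing on its plate, and all three pots are nested in the tray.

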